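# Open the brush-cleaner can

### The arm

A 6-joint arm with a two-finger parallel gripper is mounted at the origin on the work surface. World frame = base frame: x ahead of the robot, y to its left, z up, the work surface at z = 0. Lengths are in m, angles in degrees, forces in N, time in s.
With the tool pointing down it reaches from about 0.4 to 0.825 m from the base axis. Payload 7 kg.
Tool frame: the origin (TCP) lies midway between the tips of the shut fingers; the grasp point (between the pads) lies 19 mm behind it (ctrl.grip_point_offset is the distance from the TCP to the grasp point, in m); x points along the fingers, y is the direction in which the jaws open and shut, and the axes are right-handed (so a half turn about x gives the same grasp; the last joint's range is limited). The gripper opens to 88 mm and grips with 3 to 60 N. Pads are 19 mm wide; open, the fingers measure 130 mm over their backs; the gripper's body (78 mm by 193 mm) begins 47 mm behind the grasp point.
Start: joints at [-54.941, 20.546, 0.682, 0, -70.136, -16.507], TCP at [0.215, -0.64, 0.227] pointing down, gripper open.
Joint ranges: [-176.03, 176.03], [-82.01, 121.73], [-58.28, 71.71], [-173.87, 95.51], [-174.79, -0.11], [-173.66, 173.66]. Speed limits (degrees/s): [136.94, 136.94, 172.46, 180, 180, 180].

### API

Orientations are given as [roll, pitch, yaw] about the fixed x, y, z axes, in that order (R = Rz(yaw) Ry(pitch) Rx(roll)).
In Python, from plant import ctrl gives the robot as it stands.
- The arm moves only by the tool drive_tool, never from a script. Its argument "plan" is a list of rows, each a list of 3 entries, a list of its own where there are three numbers: the shift along the tool's x, y, z in m, then the turn, a rotation vector about the tool's x, y, z in degrees, then the opening, from 0 (shut) to 1 (fully open). In form: [[[dx, dy, dz], [wx, wy, wz], grip], ...]. A call has 1 to 20 rows; each row is the pose to reach, as a shift and turn from the pose measured when the call began, along the tool's axes at that moment; what a row does not reach only later rows make up. A row lasts 1/12 s, in which the tool goes at most 41.7 mm and 7.16 degrees, less where a joint would pass 70% of its speed; a pose out of reach is approached as far as the arm can. A call with a gripper value outside its range is refused whole. The fingers move at their own pace and stop on an object; the grip force is fixed at half the most. Time passes only in rows, so rows that repeat a pose let the fingers close. It gives the time, the measured TCP pose, the force and the opening at its end, in the units of the state.
- ctrl.get_obs(): the state, without advancing time (a new reading comes with each control period).
- ctrl.snapshot(name): name is "side" or "top" or "wrist"; returns the picture (480x640x3 uint8, blue, green, red); there is no depth.
- ctrl.get_calibration(name): a dict with "fx", "fy", "cx", "cy" (pixels), "dist_coeffs" ([k1, k2, p1, p2, k3] as OpenCV has them; the pictures are not rectified), "R" (3x3) and "t" (3): a world point X has camera coordinates R X + t. Camera axes: x right, y down, z forward; pixel columns grow to the right and rows downward; lengths in m; the calibration is good to about 2 mm. A picture is of the moment at which its call begins: read the wrist's pose just before it. get_calibration takes no time and is no camera call; for the wrist camera it gives the pose at the moment of the call.
- ctrl.close_job(): hands the job in, once; it reports no verdict.
Trained networks look in the newest picture that a camera, given by its name, has taken for a name from the list of things; names that differ only in an ending like _2 or _b are one class to them, and where a whole thing is asked for, a point or a joint stands for the part that bears it (a point fixed in the world has none). Each returns a list of dicts, best first, with "confidence" (0 to 1); they miss things now and then, are a little off and sometimes report something else, mostly with a low value. They report only what shows in the picture. A call takes as long as a camera call. They do not tell look-alikes from the thing itself.
- ctrl.cut_out(camera, name): "pixels" (480x640 bool, what is visible of it) and "pixel" ([column, row] in pixels, amid what is visible of it).
- ctrl.landmark_of(camera, name): "pixel" ([column, row] in pixels: a listed point, or the origin of a listed thing).
The state is a dict: "clock": time; "joint_pos": joint angles; "qvel": joint speeds; "tau": joint torques, N m; "tool_pos": TCP position; "orientation": TCP orientation; "force": force on the tool from outside, world axes, zero at the start; "moment": the same for the moment, N m; "opening": finger opening in m.
Only numpy, scipy, OpenCV 4.12 (cv2) and the standard library are available. Lean on these libraries where they do the work, as an engineer would, in place of code of your own. Each camera call takes 0.05 s, during which the arm holds its last target. There are 200 camera calls.

### The job

Open the brush-cleaner can: press its safety cap firmly down, turn it anticlockwise while it is pressed until it comes free, and lift it off. Set the cap down flat in the shallow steel tray, grip bar upward; do not let it drop, and leave the mug, tape roll, brush jar and small tin where they are.

Things in the scene. Friction and masses are not known exactly. Their poses are not given: they have to be found in the camera images.
- can: A full rectangular grey metal solvent can, fixed to the bench, 110 mm along its x, 170 mm along its y, flat top 170 mm above the bench. Origin: centre of its underside, z up. The neck with the cap stands on its top at 45 mm to the -y side of the middle; a low wire handle lying along y stands 26 mm above the top on the +y side (from y = +1 to +74 mm).
- neck (a point): Point on the neck's axis, 12 mm above the can's flat top, where the locked cap's origin lies; axes as the can's. Neck 32 mm across, flange 48 mm. The cap must be pressed 5 mm or more to turn (ribs block it otherwise), anticlockwise from above only. After 70 degrees it is free; from 63 to 77 (hard stop) it lifts straight up and is clear of everything once raised 25 mm.
- cap: Black plastic safety cap, about 90 g, loose, locked on the neck at the start. Origin: centre of its lower rim, z up. Round and hollow, 60 mm across, 23 mm high, with a raised grip bar on its flat top lying along its x: 38 mm long, 12 mm wide, 22 mm high, so its top is 45 mm above the origin. Locked, the bar lies across the can (cap x along can x).
- seal (a joint): Sprung white seal in the neck that pushes the cap up, m: 0 with the cap locked at rest (about 5 N), growing as the cap is pressed by 1 N per mm to its bottom at 0.0065 (about 11.5 N); -0.002 when the cap is off.
- tray: Shallow square steel tray, fixed to the bench: 160 x 160 mm outside, 18 mm high, walls and floor 4 mm thick, so its inner floor is 152 mm square, 4 mm above the origin. Origin: centre of its underside, z up.
- mug: White mug, 82 mm across, 92 mm high, a bystander; point is the centre of its underside.
- tape: Roll of tape lying flat, 90 mm across, 36 mm high, a bystander; point is the centre of its underside.
- brush_jar: Glass jar 72 mm across and 100 mm high with brushes standing up to 250 mm, a bystander; point is the centre of its underside.
- hook_tin: Small round aluminium tin, 56 mm across, 32 mm high, a bystander; point is the centre of its underside.
Not all that is in view belongs to the job. Of the things like the cap, leave any that is purple; of the rest the larger one is meant.

How it is judged (in metres and radians):
On the way, in this order (a step that is already met when the one before it is completed fails the run):
1. the cap is pressed at least 4 mm down on the neck (z of cap in the frame of neck below -0.004 m and horizontal distance between cap and neck below 0.006 m), for 0.1 s.
2. still on the neck, the cap is turned by more than 54 degrees (angle between the x axis of cap and the x axis of can, either way round above 0.95 rad and z of cap in the frame of neck below 0.004 m and horizontal distance between cap and neck below 0.008 m), for 0.1 s.
At the end, for the whole second after the job is handed in: The cap lies at rest flat on the tray's inner floor (within 4 mm of its height, within 65 mm of the tray's centre, tilted less than 0.1 rad), grip bar upward, released (horizontal distance between cap and tray below 0.065 m and z of cap in the frame of tray between 0.001 and 0.008 m and angle between cap's own z axis and vertical below 0.1 rad and linear speed of cap below 0.02 m/s); the robot touches nothing.
It fails at once if the cap falls free: it moves faster than 0.7 m/s with no finger touching it (linear speed of cap above 0.7 m/s and contact force between the fingers and cap below 0.05 N).
It fails at once if the mug is moved more than 25 mm (distance of mug from where it was at the start of the episode above 0.025 m).
It fails at once if the tape roll is moved more than 25 mm (distance of tape from where it was at the start of the episode above 0.025 m).
It fails at once if the brush jar is moved more than 25 mm (distance of brush_jar from where it was at the start of the episode above 0.025 m).
It fails at once if the small tin is moved more than 25 mm (distance of hook_tin from where it was at the start of the episode above 0.025 m).
It also fails if it takes over 48 s, if anything falls off the work surface, if the arm or the gripper's body presses on something with over 40 N, if the wrist force passes 120 N, or if a joint passes its speed limit or range.

## Working session

There is one attempt and no reset: what is moved stays moved. The work goes in short steps, Python scripts to look and compute and a tool call to move; the robot and the scene stay as the last step left them, time stands still between calls to the robot, and variables do not carry over. Pictures are saved under pics/ and viewed, about 8 in all and at most 12, crops included, and the job is handed in when it is done.

Besides the shell and the picture viewer there is one more tool, called after "Request:" as a command line: name --argument value ..., lists and objects as JSON in quotes. drive_tool: Moves the arm, as the interface text tells. Its arguments: {"type":"object","properties":{"plan":{"type":"array","items":{"type":"array"}}},"required":["plan"]}

```bash
mkdir -p pics; ls; cat > h.py <<'E'
import numpy as np,cv2
from scipy.spatial.transform import Rotation as Ro
from plant import ctrl
def ray(cal,px):
    K=np.array([[cal['fx'],0,cal['cx']],[0,cal['fy'],cal['cy']],[0,0,1]]);
    u=cv2.undistortPoints(np.array([[px]],float),K,np.array(cal['dist_coeffs']))[0,0]
    R=np.array(cal['R']);t=np.array(cal['t'])
    return -R.T@t, R.T@np.array([u[0],u[1],1])
def atz(cal,px,z):
    o,d=ray(cal,px); return o+d*(z-o[2])/d[2]
E
python3 - <<'E'
from h import *
print(ctrl.get_obs())
ims=[]
for c in ['top','side']:
    im=ctrl.snapshot(c);cv2.imwrite(f'pics/{c}0.png',im);cal=ctrl.get_calibration(c)
    print(c,'cam',-np.array(cal['R']).T@cal['t'])
    for n,z in [('cap',.182),('neck',.182),('can',0),('tray',0),('mug',0),('tape',0),('brush_jar',0),('hook_tin',0)]:
        for r in ctrl.landmark_of(c,n)[:3]:
            print(n,round(r['confidence'],2),np.round(r['pixel']),atz(cal,r['pixel'],z).round(3))
E
```

```text
pics
{'clock': 0.0, 'joint_pos': array([-5.49396867e+01,  2.05914269e+01,  6.33421484e-01, -2.28673528e-02,
       -7.01363066e+01, -1.65055555e+01]), 'qvel': array([-0.02781398, -0.03363807, -0.00030427, -0.03514275,  0.05773365,
        0.05066123]), 'tau': array([ 1.39874439e-03, -5.82722354e+01,  2.93060035e+01,  6.99756235e+00,
        7.08594176e-03, -2.12913192e-04]), 'tool_pos': array([ 0.21460393, -0.6394448 ,  0.22561147]), 'orientation': array([ 93.66712611,  89.90326833, 112.21409627]), 'force': array([-0.32975988, -0.25887952, -0.01643275]), 'moment': array([-0.04182492,  0.00217442, -0.02913672]), 'opening': 0.08772379420986955}
top cam [0.35802226 0.03858242 1.12002746]
cap 0.95 [248. 294.] [0.467 0.15  0.182]
cap 0.75 [330. 338.] [0.385 0.01  0.182]
cap 0.64 [161. 321.] [0.426 0.308 0.182]
neck 0.74 [250. 292.] [0.471 0.148 0.182]
can 0.59 [331. 293.] [ 0.486 -0.003  0.   ]
tray 0.81 [418. 293.] [ 0.477 -0.187  0.   ]
mug 0.79 [257. 202.] [0.69 0.15 0.  ]
tape 0.94 [321. 205.] [0.677 0.01  0.   ]
brush_jar 0.86 [400. 200.] [ 0.683 -0.162  0.   ]
hook_tin 0.71 [329. 292.] [0.487 0.001 0.   ]
side cam [ 0.32351956 -0.46200748  0.66448608]
cap 0.65 [252. 191.] [0.462 0.143 0.182]
neck 0.88 [252. 187.] [0.465 0.155 0.182]
can 0.89 [248. 246.] [0.45  0.193 0.   ]
tray 0.87 [331. 394.] [ 0.476 -0.18   0.   ]
tray 0.67 [254. 188.] [0.522 0.383 0.   ]
mug 0.81 [354. 232.] [0.679 0.145 0.   ]
tape 0.95 [380. 275.] [0.671 0.011 0.   ]
brush_jar 0.92 [434. 340.] [ 0.687 -0.161  0.   ]
hook_tin 0.74 [297. 307.] [0.489 0.001 0.   ]
```

View pics/top0.png

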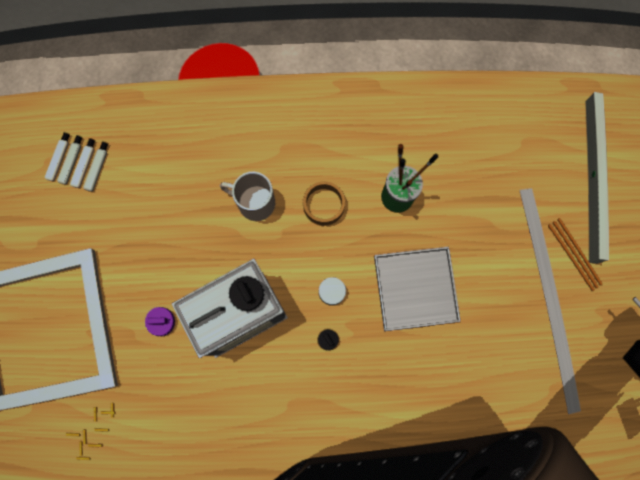

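View pics/side0.png

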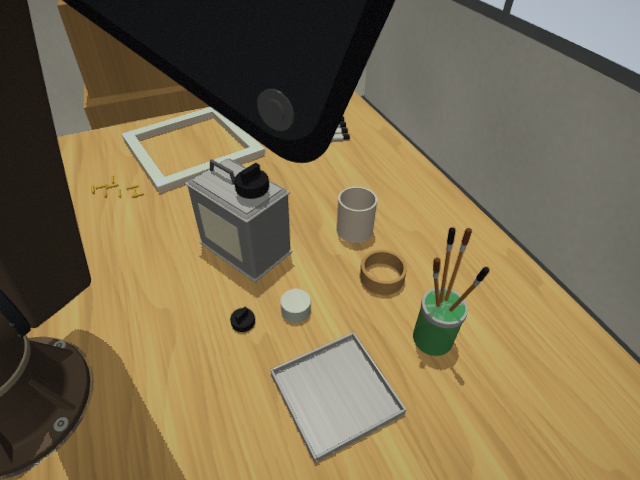

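Candidates for the cap: large black one on the can at [248,294], purple one at [161,321] (excluded), and a small black one on the bench at [330,338]. The large black one on the neck is meant. I'll confirm it with a crop and find the can's yaw.

```bash
cat > m.py <<'E'
from h import *
im=ctrl.snapshot('top');cal=ctrl.get_calibration('top')
cv2.imwrite('pics/crop1.png',cv2.resize(im[240:370,130:350],None,fx=3.6,fy=3.6,interpolation=cv2.INTER_CUBIC))
R=Ro.from_euler('xyz',ctrl.get_obs()['orientation'],degrees=True).as_matrix();print('toolR',R.round(3).tolist())
o=ctrl.cut_out('top','tray')[0]['pixels']
def rect(m,z):
    ys,xs=np.nonzero(m); P=np.array([atz(cal,(x,y),z)[:2] for x,y in zip(xs,ys)],np.float32)
    return cv2.minAreaRect(P)
print('tray',rect(o,.018))
# bright can top in the can's area
hsv=cv2.cvtColor(im,cv2.COLOR_BGR2HSV); a=((hsv[...,1]<60)&(hsv[...,2]>110)).astype(np.uint8); a[:, :165]=0;a[:,300:]=0;a[:250]=0;a[365:]=0
n,l,s,c=cv2.connectedComponentsWithStats(a);k=1+np.argmax(s[1:,4]);print('top',s[k],rect(l==k,.17))
for r in ctrl.cut_out('top','cap')[:3]: print('cap',r['confidence'],r['pixel'],rect(r['pixels'],.205))
E
python3 m.py
```

```text
toolR [[-0.0, -0.318, 0.948], [0.0, 0.948, 0.318], [-1.0, 0.0, -0.0]]
tray ((0.4859182834625244, -0.18054763972759247), (0.16332310438156128, 0.16524940729141235), 3.988468885421753)
top [ 172  259  111   99 4072] ((0.44688546657562256, 0.19141224026679993), (0.11057192832231522, 0.1703234761953354), 27.00739860534668)
cap 0.81 [158.6, 321.0] ((0.4235738217830658, 0.3033452332019806), (0.0485161617398262, 0.051634781062603), 0.03170877695083618)
cap 0.65 [327.8, 337.8] ((0.3817943334579468, 0.014626729302108288), (0.035644419491291046, 0.033763039857149124), 87.6500473022461)
cap 0.61 [247.8, 294.1] ((0.4652782678604126, 0.15116524696350098), (0.0630788803100586, 0.058311909437179565), 43.26720428466797)
```

View pics/crop1.png

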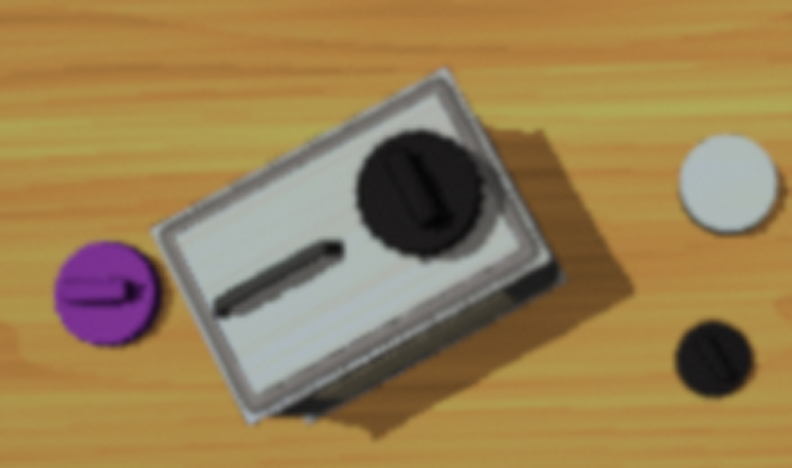

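The crop confirms it: large black cap on the can (crop [420,195]), with its bar along can x. The can top fits 110.6 × 170.3 mm at yaw 27°, which puts the neck at (0.467, 0.151), agreeing with the cap mask. Approaching now.

Request:
drive_tool --plan '[[[-0.06,0.338,0.372],[-8.5,0,0],1],[[-0.06,0.338,0.372],[-8.5,0,0],1],[[-0.06,0.338,0.372],[-8.5,0,0],1],[[-0.06,0.338,0.372],[-8.5,0,0],1],[[-0.06,0.338,0.372],[-8.5,0,0],1],[[-0.06,0.338,0.372],[-8.5,0,0],1],[[-0.06,0.338,0.372],[-8.5,0,0],1],[[-0.06,0.338,0.372],[-8.5,0,0],1],[[-0.06,0.338,0.372],[-8.5,0,0],1],[[-0.06,0.338,0.372],[-8.5,0,0],1],[[-0.06,0.338,0.372],[-8.5,0,0],1],[[-0.06,0.338,0.372],[-8.5,0,0],1],[[-0.06,0.669,0.491],[-8.5,0,0],1],[[-0.06,0.669,0.491],[-8.5,0,0],1],[[-0.06,0.669,0.491],[-8.5,0,0],1],[[-0.06,0.669,0.491],[-8.5,0,0],1],[[-0.06,0.669,0.491],[-8.5,0,0],1],[[-0.06,0.669,0.491],[-8.5,0,0],1],[[-0.06,0.669,0.491],[-8.5,0,0],1],[[-0.06,0.669,0.491],[-8.5,0,0],1]]'

```text
clock: 2.72
tool_pos: [0.4662, 0.1288, 0.2871]
orientation: [7.5, 89.9, 34.6]
force: [1.2, -0.1, -0.3]
opening: 0.0874
```

```bash
cat > w.py <<'E'
from h import *
import sys
im=ctrl.snapshot('wrist');cal=ctrl.get_calibration('wrist');cv2.imwrite(f'pics/{sys.argv[1]}.png',im)
o=ctrl.get_obs();p=o['tool_pos'];R=Ro.from_euler('xyz',o['orientation'],degrees=True).as_matrix()
print(p.round(4),'y az',np.degrees(np.arctan2(R[1,1],R[0,1])).round(2),'x',R[:,0].round(3),'j',o['joint_pos'].round(1),o['force'].round(1),o['opening'])
for n,z in [('cap',.182),('neck',.182)]:
    for r in ctrl.landmark_of('wrist',n)[:2]:
        P=atz(cal,r['pixel'],z);print(n,round(r['confidence'],2),np.round(r['pixel']),P.round(4))
tgt=np.array([.467,.151,p[2]]);print('tool shift',(R.T@(tgt-p)).round(4))
E
python3 w.py w1
```

```text
[0.4672 0.1343 0.2867] y az 117.19 x [ 0.002  0.002 -1.   ] j [  39.2    0.2  -16.8   -0.   -72.9 -102. ] [0.7 5.9 1.2] 0.0876948647203501
cap 0.57 [356. 249.] [0.4644 0.1585 0.182 ]
cap 0.55 [259.  80.] [0.3941 0.0506 0.182 ]
tool shift [0.     0.0149 0.0075]
```

View pics/w1.png

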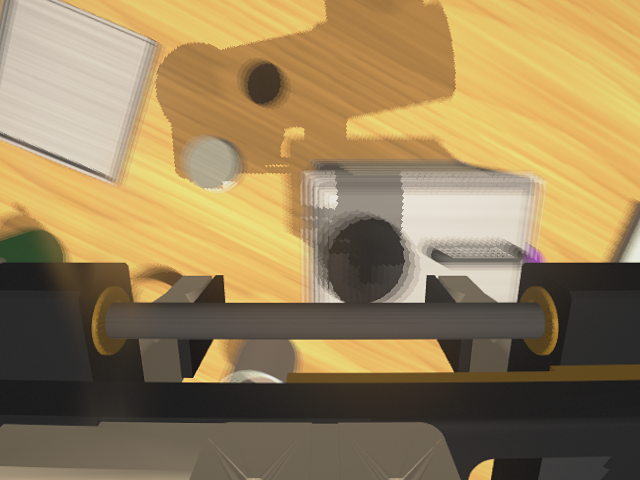

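The cap is at about [365,258], blurred because the arm is still moving. I'll settle over the cap and look again.

Request:
drive_tool --plan '[[[0.01,0.015,0.0075],[0,0,0],1],[[0.01,0.015,0.0075],[0,0,0],1],[[0.01,0.015,0.0075],[0,0,0],1],[[0.01,0.015,0.0075],[0,0,0],1],[[0.01,0.015,0.0075],[0,0,0],1]]'

```text
clock: 3.28
tool_pos: [0.4665, 0.1452, 0.2768]
orientation: [-3.4, 90.0, 23.8]
force: [-0.0, 0.4, 0.4]
opening: 0.0877
```

```bash
cat >> w.py <<'E'
hsv=cv2.cvtColor(im,cv2.COLOR_BGR2GRAY)
for r in ctrl.cut_out('wrist','cap')[:2]:
    m=r['pixels'];ys,xs=np.nonzero(m);P=np.array([atz(cal,(x,y),.205)[:2] for x,y in zip(xs,ys)],np.float32)
    print('cap',r['confidence'],cv2.minEnclosingCircle(P),m.sum())
def proj(X): 
    K=np.array([[cal['fx'],0,cal['cx']],[0,cal['fy'],cal['cy']],[0,0,1]])
    return cv2.projectPoints(np.array(X,float).reshape(-1,1,3),cv2.Rodrigues(np.array(cal['R']))[0],np.array(cal['t']),K,np.array(cal['dist_coeffs']))[0][:,0]
c=np.array([.4673,.1513]);u=np.array([np.cos(np.radians(27)),np.sin(np.radians(27))]);v=np.array([-u[1],u[0]])
a=np.linspace(0,6.3,60)
big=im.copy()
for q in [[[*(c+.03*np.array([np.cos(t),np.sin(t)])),.205] for t in a],[[*(c+i*.019*u+j*.006*v),.227] for i,j in [(1,1),(1,-1),(-1,-1),(-1,1),(1,1)]],[[*(c+.045*v+i*.055*u+j*.085*v),.17] for i,j in [(1,1),(1,-1),(-1,-1),(-1,1),(1,1)]]]:
    cv2.polylines(big,[proj(q).round().astype(int)],False,(0,255,0),1)
cv2.imwrite(f'pics/{sys.argv[1]}o.png',big)
E
python3 w.py w2
```

```text
[0.4665 0.1453 0.2768] y az 117.24 x [ 0.  0. -1.] j [  40.4    0.9  -17.4    0.   -71.7 -103.2] [-0.4  0.2  0.3] 0.08769122986849667
cap 0.94 [243.  71.] [0.3935 0.0523 0.182 ]
cap 0.74 [502. 256.] [0.4199 0.2586 0.182 ]
tool shift [0.     0.0049 0.0031]
cap 0.95 ((0.39461421966552734, 0.05800433084368706), 0.01285170204937458) 1648
cap 0.81 ((0.4190536141395569, 0.2535623610019684), 0.017222382128238678) 689
```

View pics/w2o.png

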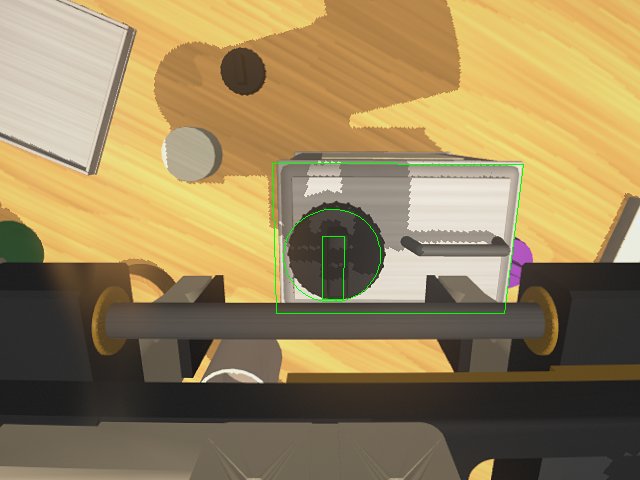

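Overlay matches across the bar (cap columns 286–385 against 287–385 predicted). Along the bar it is off by about 1.5–2 mm, which I'll correct. Descending with the fingers open.

Request:
drive_tool --plan '[[[0.01,0.0049,0.0019],[0,0,0],1],[[0.03,0.0049,0.0019],[0,0,0],1],[[0.05,0.0049,0.0019],[0,0,0],1],[[0.067,0.0049,0.0019],[0,0,0],1],[[0.067,0.0049,0.0019],[0,0,0],1],[[0.067,0.0049,0.0019],[0,0,0],1]]'

```text
clock: 3.98
tool_pos: [0.4655, 0.1506, 0.2089]
orientation: [-162.5, 89.9, -135.2]
force: [0.3, -0.1, 1.3]
opening: 0.0875
```

Request:
drive_tool --plan '[[[0,0,0],[0,0,0],0.5],[[0,0,0],[0,0,0],0],[[0,0,0],[0,0,0],0],[[0,0,0],[0,0,0],0],[[0,0,0],[0,0,0],0],[[0,0,0],[0,0,0],0],[[0,0,0],[0,0,0],0],[[0,0,0],[0,0,0],0],[[0,0,0],[0,0,0],0],[[0,0,0],[0,0,0],0],[[0,0,0],[0,0,0],0],[[0,0,0],[0,0,0],0]]'

```text
clock: 4.98
tool_pos: [0.4655, 0.1507, 0.2089]
orientation: [-171.9, 89.9, -144.6]
force: [-2.5, 3.2, 1.2]
opening: 0.0131
```

Request:
drive_tool --plan '[[[0.002,0.0005,0],[0,0,0],0],[[0.004,0.0005,0],[0,0,0],0],[[0.006,0.0005,0],[0,0,0],0],[[0.007,0.0005,0],[0,0,0],0],[[0.007,0.0005,0],[0,0,0],0],[[0.007,0.0005,0],[0,0,0],0]]'

```text
clock: 5.48
tool_pos: [0.4655, 0.1513, 0.2029]
orientation: [-141.5, 90.0, -114.2]
force: [-3.3, 0.6, 9.0]
opening: 0.012
```

Request:
drive_tool --plan '[[[0.001,0,0],[0,0,0],0],[[0.002,0,0],[0,0,0],0],[[0.003,0,0],[0,0,0],0],[[0.003,0,0],[0,0,0],0],[[0.003,0,0],[0,0,0],0]]'

```text
clock: 5.9
tool_pos: [0.4656, 0.1513, 0.2023]
orientation: [-37.7, 89.9, -10.4]
force: [-9.4, -0.9, 20.6]
opening: 0.0114
```

Bottomed at about 20 N. Turning anticlockwise (negative about tool x) while pressed.

Request:
drive_tool --plan '[[[0.002,0,-0.0005],[-5,0,0],0],[[0.002,0,-0.0005],[-10,0,0],0],[[0.002,0,-0.0005],[-15,0,0],0],[[0.002,0,-0.0005],[-20,0,0],0],[[0.002,0,-0.0005],[-20,0,0],0]]'

```text
clock: 6.32
tool_pos: [0.4664, 0.1518, 0.2023]
orientation: [-32.8, 89.7, 14.9]
force: [-4.3, 1.0, 13.5]
opening: 0.0122
```

```bash
cat > s.py <<'E'
from h import *
o=ctrl.get_obs();R=Ro.from_euler('xyz',o['orientation'],degrees=True).as_matrix()
print(o['tool_pos'].round(4),'az',np.degrees(np.arctan2(R[1,1],R[0,1])).round(2),'R',R.round(3).tolist(),'F',o['force'].round(1),'Ftool',(R.T@o['force']).round(1),'M',o['moment'].round(2),'j',o['joint_pos'].round(1),o['opening'])
E
python3 s.py
```

```text
[0.4664 0.1518 0.2023] az 137.69 R [[0.005, -0.74, 0.673], [0.001, 0.673, 0.74], [-1.0, -0.003, 0.004]] F [-4.3  1.  13.5] Ftool [-13.6   3.9  -2.1] M [0.3  1.44 0.01] j [ 41.2   3.9 -24.3   0.1 -61.6 -83.5] 0.012153186138448117
```

Request:
drive_tool --plan '[[[0.002,0,0],[-6,0,0],0],[[0.002,0,0],[-12,0,0],0],[[0.002,0,0],[-18,0,0],0],[[0.002,0,0],[-24,0,0],0],[[0.002,0,0],[-30,0,0],0],[[0.002,0,0],[-36,0,0],0],[[0.002,0,0],[-42,0,0],0],[[0.002,0,0],[-48,0,0],0],[[0.002,0,0],[-51,0,0],0],[[0.002,0,0],[-51,0,0],0],[[0.002,0,0],[-51,0,0],0]]'

```text
clock: 7.23
tool_pos: [0.4678, 0.1521, 0.2024]
orientation: [-84.7, 89.5, 14.1]
force: [-2.8, -1.0, 12.6]
opening: 0.012
```

```bash
python3 s.py; python3 - <<'E'
from h import *
im=ctrl.snapshot('top');a=cv2.resize(im[240:370,150:310],(640,520),interpolation=cv2.INTER_CUBIC)
im=ctrl.snapshot('side');b=cv2.resize(im[120:280,170:310],(455,520),interpolation=cv2.INTER_CUBIC)
cv2.imwrite('pics/t3.png',cv2.resize(np.hstack([a,b]),(800,380)))
E
```

```text
[0.4678 0.1521 0.2024] az -171.24 R [[0.008, -0.988, -0.152], [0.002, -0.152, 0.988], [-1.0, -0.008, 0.001]] F [-2.8 -1.  12.6] Ftool [-12.7   2.8  -0.5] M [-0.38  0.83  0.08] j [ 41.1   3.9 -24.4   0.2 -61.3 -32.5] 0.012030049236777505
```

View pics/t3.png

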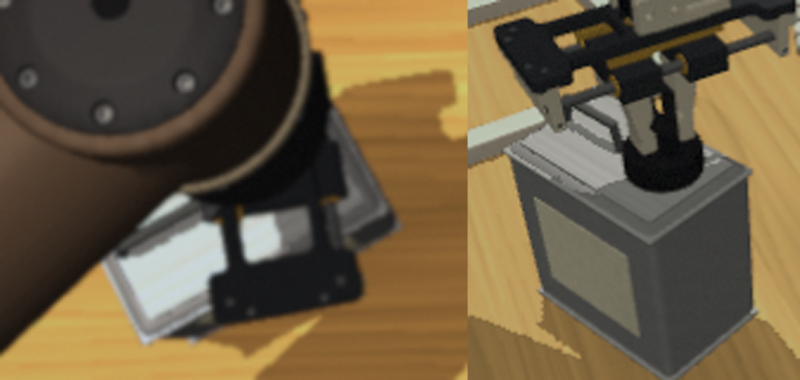

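The view shows the fingers on the bar, turned about 72°, with the cap down on the neck. Lifting straight up, with a force check on the way.

Request:
drive_tool --plan '[[[-0.002,0,0],[0,0,0],0],[[-0.005,0,0],[0,0,0],0],[[-0.008,0,0],[0,0,0],0],[[-0.012,0,0],[0,0,0],0],[[-0.016,0,0],[0,0,0],0],[[-0.016,0,0],[0,0,0],0]]'

```text
clock: 7.83
tool_pos: [0.4679, 0.1522, 0.2189]
orientation: [-83.6, 89.5, 15.1]
force: [-0.3, -0.1, -1.2]
opening: 0.0116
```

Request:
drive_tool --plan '[[[-0.02,0,0],[0,0,0],0],[[-0.04,0,0],[0,0,0],0],[[-0.06,0,0],[0,0,0],0],[[-0.07,0,0],[0,0,0],0],[[-0.07,0,0],[0,0,0],0]]'

```text
clock: 8.25
tool_pos: [0.4682, 0.1526, 0.2909]
orientation: [-78.1, 89.3, 20.6]
force: [0.0, -0.0, -0.8]
opening: 0.0114
```

```bash
python3 s.py; python3 - <<'E'
from h import *
a=ctrl.snapshot('side')[60:300,150:350];b=ctrl.snapshot('wrist')
cv2.imwrite('pics/l4.png',np.hstack([cv2.resize(a,(333,400)),cv2.resize(b,(467,400))]))
o=ctrl.get_obs();R=Ro.from_euler('xyz',o['orientation'],degrees=True).as_matrix()
for z in (.29,.05): print((R.T@(np.array([.482,-.182,z])-o['tool_pos'])).round(4))
E
```

```text
[0.4682 0.1526 0.2909] az -171.25 R [[0.012, -0.988, -0.152], [0.004, -0.152, 0.988], [-1.0, -0.012, 0.003]] F [ 0.  -0.  -0.8] Ftool [ 0.8 -0.  -0. ] M [0.09 0.1  0.01] j [ 41.2   0.4 -16.2   0.3 -72.7 -32.5] 0.011372255487606897
[-0.0027  0.0358 -0.3325]
[ 0.2373  0.0378 -0.3328]
```

View pics/l4.png

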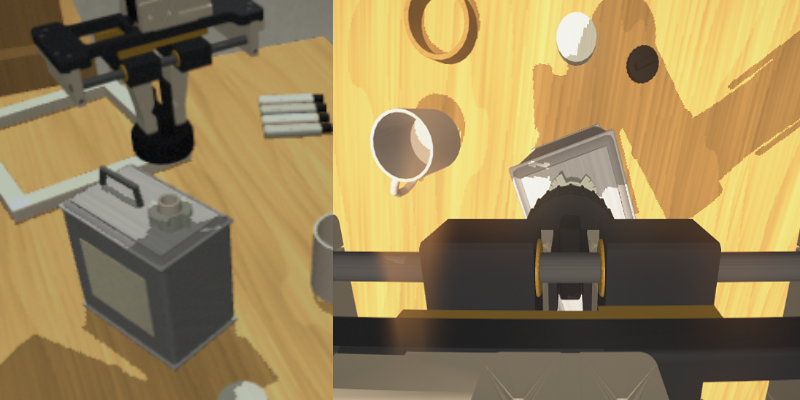

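The cap is off and held (side view [162,140]), and the bare neck is visible. Carrying it to above the tray.

Request:
drive_tool --plan '[[[0,0.004,-0.035],[0,0,0],0],[[0,0.008,-0.075],[0,0,0],0],[[0,0.012,-0.112],[0,0,0],0],[[0,0.016,-0.15],[0,0,0],0],[[0,0.02,-0.188],[0,0,0],0],[[0,0.024,-0.225],[0,0,0],0],[[0,0.028,-0.262],[0,0,0],0],[[0,0.032,-0.3],[0,0,0],0],[[0,0.036,-0.325],[0,0,0],0],[[0,0.036,-0.333],[0,0,0],0],[[0,0.036,-0.333],[0,0,0],0],[[0,0.036,-0.333],[0,0,0],0]]'

```text
clock: 9.35
tool_pos: [0.4813, -0.1826, 0.2858]
orientation: [-69.7, 89.6, 28.9]
force: [-0.3, 0.6, -1.4]
opening: 0.012
```

```bash
python3 s.py;python3 - <<'E'
from h import *
im=ctrl.snapshot('side');cal=ctrl.get_calibration('side')
for r in ctrl.landmark_of('side','tray')[:1]: print(r['confidence'],r['pixel'],atz(cal,r['pixel'],0))
E
```

```text
[ 0.4813 -0.1826  0.2858] az -171.36 R [[0.006, -0.989, -0.15], [0.003, -0.15, 0.989], [-1.0, -0.006, 0.002]] F [-0.3  0.6 -1.4] Ftool [1.4 0.2 0.6] M [0.04 0.11 0.  ] j [  1.    3.1 -13.8  -0.2 -72.7   7.7] 0.012031245850916824
0.9 [328.6, 396.3] [ 0.47097745 -0.18238967  0.        ]
```

Request:
drive_tool --plan '[[[0.03,0,0],[0,0,0],0],[[0.06,0,0],[0,0,0],0],[[0.09,0,0],[0,0,0],0],[[0.12,0,0],[0,0,0],0],[[0.15,0,0],[0,0,0],0],[[0.18,0,0],[0,0,0],0],[[0.205,0,0],[0,0,0],0],[[0.225,0,0],[0,0,0],0],[[0.235,0,0],[0,0,0],0],[[0.24,0,0],[0,0,0],0],[[0.244,0,0],[0,0,0],0],[[0.247,0,0],[0,0,0],0],[[0.247,0,0],[0,0,0],0],[[0.247,0,0],[0,0,0],0]]'

```text
clock: 10.62
tool_pos: [0.484, -0.181, 0.0404]
orientation: [-79.8, 89.5, 18.9]
force: [0.4, 0.4, -1.1]
opening: 0.0117
```

Lowering slowly to contact, expected near TCP z = 0.031.

Request:
drive_tool --plan '[[[0.002,0,0],[0,0,0],0],[[0.004,0,0],[0,0,0],0],[[0.006,0,0],[0,0,0],0],[[0.0075,0,0],[0,0,0],0],[[0.009,0,0],[0,0,0],0],[[0.01,0,0],[0,0,0],0],[[0.01,0,0],[0,0,0],0],[[0.01,0,0],[0,0,0],0]]'

```text
clock: 11.28
tool_pos: [0.4842, -0.1809, 0.0309]
orientation: [-81.0, 89.5, 17.8]
force: [-2.6, 1.2, 8.0]
opening: 0.0118
```

Request:
drive_tool --plan '[[[0,0,0],[0,0,0],0.1],[[0,0,0],[0,0,0],0.25],[[0,0,0],[0,0,0],0.5],[[0,0,0],[0,0,0],0.7],[[0,0,0],[0,0,0],0.7],[[0,0,0],[0,0,0],0.7],[[0,0,0],[0,0,0],0.7],[[0,0,0],[0,0,0],0.7],[[-0.01,0,0],[0,0,0],0.7],[[-0.03,0,0],[0,0,0],0.7],[[-0.06,0,0],[0,0,0],0.7],[[-0.1,0,0],[0,0,0],0.7],[[-0.14,0,0],[0,0,0],0.7],[[-0.18,0,0],[0,0,0],0.7],[[-0.2,0,0],[0,0,0],0.7],[[-0.2,0,0],[0,0,0],0.7],[[-0.2,0,0],[0,0,0],0.7]]'

```text
clock: 12.7
tool_pos: [0.483, -0.1814, 0.2332]
orientation: [-85.9, 89.3, 12.9]
force: [0.1, -0.2, 0.0]
opening: 0.0611
```

```bash
python3 s.py;python3 - <<'E'
from h import *
a=ctrl.snapshot('side');cal=ctrl.get_calibration('side')
for n in ('cap','mug','tape','brush_jar','hook_tin'):
    for r in ctrl.landmark_of('side',n)[:2]: print(n,round(r['confidence'],2),np.round(r['pixel']),atz(cal,r['pixel'],.004 if n=='cap' else 0).round(3))
b=ctrl.snapshot('wrist')
cv2.imwrite('pics/p5.png',np.hstack([cv2.resize(a,(400,300)),cv2.resize(b,(400,300))]))
E
```

```text
[ 0.483  -0.1814  0.2332] az -171.21 R [[0.013, -0.988, -0.153], [0.003, -0.153, 0.988], [-1.0, -0.013, 0.001]] F [ 0.1 -0.2  0. ] Ftool [-0.  -0.1 -0.2] M [0.   0.21 0.  ] j [  1.1   4.8 -18.9  -0.2 -65.5   7.7] 0.061117577296535636
cap 0.7 [335. 389.] [ 0.485 -0.177  0.004]
cap 0.61 [241. 323.] [0.38  0.005 0.004]
mug 0.64 [246. 246.] [0.447 0.195 0.   ]
tape 0.87 [381. 275.] [0.674 0.011 0.   ]
brush_jar 0.89 [434. 341.] [ 0.687 -0.161  0.   ]
```

View pics/p5.png

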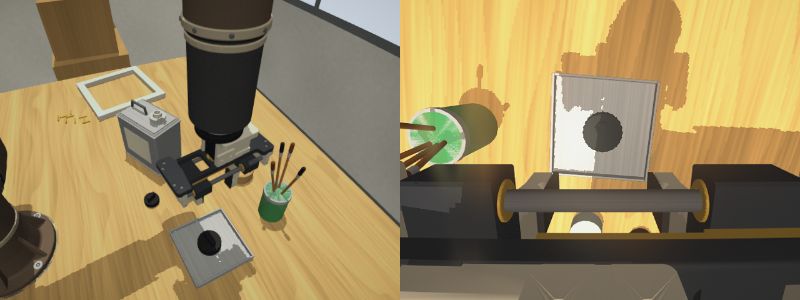

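The cap lies flat in the middle of the tray, bar up (side view [209,242], wrist view [602,132]). The gripper is clear and reads zero force, so I'm handing in.

```bash
python3 -c "
from plant import ctrl
print(ctrl.close_job())"
```

```text
the job is handed in; nothing more can be done
None
```

I opened the can and set the cap down flat in the tray, bar up, and handed the job in at about 13 s of the 48 s allowed. Handing in reports no verdict, so I don't know how it was judged.

- **Cap off:** I gripped the large black cap by its bar and pressed it to the bottom of its travel, with about 20 N on the tool. I then turned it about 72° anticlockwise while pressed and lifted it straight off. The picture after the lift shows the bare neck.
- **Cap in the tray:** I lowered it until the tool read 8 N of contact at the expected height, then released it. It sits at about (0.485, -0.177), within about 1 cm of the tray's centre. The gripper was about 0.2 m above it and read zero force.
- **Bystanders:** the tape roll and brush jar measured within 3 mm of where they started. I could not confirm the mug and small tin at the end. The arm hid the mug in the side view, and the mug detection I got was really the can. The tin was not detected. Nothing came near either of them, and no unexpected contact forces showed.

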